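# Build a plate stack level with the slide warmer and slide the tray across

## Robot

A 7-joint arm with a two-finger parallel gripper is mounted at the origin on a cart in front of the work surface, level with it; the furniture and walls round the work are solid. World frame = base frame: x ahead of the robot, y to its left, z up, the work surface at z = 0. Lengths are in m, angles in rad, forces in N, time in s.
With the tool pointing down it reaches from about 0.4 to 0.875 m from the base axis. Payload 6.5 kg.
Tool frame: the origin (TCP) lies between the finger pads; the fingertips stand 19 mm ahead of it and the grasp point (between the pads) is the TCP; z points along the fingers, y is the line along which they close (so a half turn about z gives the same grasp; the last joint's range is limited). The gripper opens to 85 mm and grips with 20 to 120 N. Pads are 22 mm wide; open, the fingers measure 114 mm over their backs; the gripper's body (76 mm by 85 mm) begins 54 mm behind the grasp point. The pads swing forward as they close: fully open they stand 13 mm farther back than shut.
Start: joints at [-1.38, 0.536, -0.004, 1.538, 0.003, 1.067, -0.071], TCP at [0.165, 0.629, 0.22] pointing down, gripper open.
Joint ranges: [-2.7, 2.7], [-0.37, 2.16], [-1.27, 1.26], [0.24, 2.4], [-1.31, 4.45], [0.19, 1.91], [-2.76, 2.76]. Speed limits (rad/s): [2.39, 2.39, 3.14, 3.14, 3.14, 3.14, 3.14].

## Interface

Orientations are given as a unit quaternion [x, y, z, w].
In Python, from station import sensors, eyes, robot, nets gives the robot as it stands.
- The arm moves only by the shell command python3 -m jog 'ROWS' [FORCE]. ROWS is text: rows parted by semicolons, each of 7 numbers parted by spaces: the turn, a rotation vector about the tool's x, y, z in degrees, then the shift along the tool's x, y, z in cm, then the opening, from -1 (shut) to 1 (fully open). A call has 1 to 12 rows; each row is the pose to reach, as a shift and turn from the pose commanded when the call began, along the tool's axes at that moment; what a row does not reach only later rows make up. A row lasts 1/8 s, in which the tool goes at most 62.5 mm and 10.7 degrees, less where a joint would pass 70% of its speed; a pose out of reach is approached as far as the arm can. A call with a gripper value outside its range is refused whole. The fingers move at their own pace and stop on an object; FORCE is the grip in N (left out, the last holds). Time passes only in rows, so rows that repeat a pose let the fingers close. It gives the time, the measured TCP pose, the force, the opening and the grip force at its end, in the units of the state.
- sensors.observe(): the state, without advancing time (a new reading comes with each control period).
- eyes.read_camera(name): name is "scene" or "top"; returns a dict with "img" (400x640x3 uint8, red, green, blue), "camera_matrix" (3x3 intrinsics, pixels), "k1" (the pictures are not rectified: a ray, as slopes to the right and down, at radius r is drawn at 1 + k1 r^2 times it, then the intrinsics apply), "R" (3x3) and "t" (3): a world point X has camera coordinates R X + t. Camera axes: x right, y down, z forward; pixel columns grow to the right and rows downward; lengths in m; the calibration is good to about 2 mm. A picture is of the moment at which its call begins. There is no depth.
- robot.finish_job(): hands the job in; it is judged then, once.
Trained networks look in a picture, given as the dict that the camera call returned (one of the last four; its "shot" number tells which), for a name from the list of things; names that differ only in an ending like _2 or _b are one class to them, and where a whole thing is asked for, a point or a joint stands for the part that bears it (a point fixed in the world has none). Each returns a list of dicts, best first, with "score" (0 to 1); they miss things now and then, are a little off and sometimes report something else, mostly with a low value. They report only what shows in the picture. A call takes as long as a camera call.
- nets.outline_of(query, picture): "region" (400x640 bool, what is visible of it) and "centre" ([column, row] in pixels, amid what is visible of it).
- nets.tip_of(query, picture): "centre" ([column, row] in pixels: a listed point, or the origin of a listed thing).
The state is a dict: "time_s": time; "q": joint angles; "dq": joint speeds; "joint_efforts": joint torques, N m; "position": TCP position; "tcp_rot": TCP orientation; "ft_force": force on the tool from outside, world axes, zero at the start; "ft_torque": the same for the moment, N m; "finger_gap": finger opening in m; "grasp_force": force on a finger pad.
Only numpy, scipy, OpenCV 4.12 (cv2) and the standard library are available. Lean on these libraries where they do the work, as an engineer would, in place of code of your own. Each camera call takes 0.05 s, during which the arm holds its last target. There are 200 camera calls.

## Task

Beside the open end of the slide warmer, close against it and square with it, build a stack of the grey plates whose top comes level with the deck edge: a few millimetres below will do, but no higher than the deck. Then slide the tray of wet slides along the deck and across onto the stack, keeping it flat and never lifting it, until it sits wholly on the stack, clear of the warmer. Use whichever plates make the height, and do not disturb the bottle or the timer.

Things in the scene. Friction and masses are not known exactly. Their poses are not given: they have to be found in the camera images.
- deck_mark (a point): Middle of the steel-edged open edge of the slide warmer's deck, at deck height: the mark that the stack must meet, 57 to 83 mm above the worktop, differing from start to start. Axes turn with the warmer: y points level outwards over the open edge (the way the tray goes), x along the edge, z up. The worktop in front of the open end is free.
- slide_warmer: Fixed white box 150 mm wide (x), 240 mm long; origin and axes as the deck mark, so it lies from y = -240 to 0. Flat dark deck, 124 mm wide, at z = 0; side rims and a rear rim (y = -227 to -240) stand 10 mm above it. The end at y = 0 has no rim and drops plumb to the worktop. A control knob sticks out 17 mm from the side at x = -75.
- slide_tray: Bare aluminium slide tray with three microscope slides, loose on the warmer's deck; 0.26 kg. Flat base 80 x 90 mm, flaring up to 111 (its x) by 121 mm (its y), upright rims from 9 to 20 mm high. Origin: centre of the underside; its y is roughly the mark's y. Too wide to grip; starts with its centre 80 to 110 mm inside the mark, with 55 mm or more of free deck behind it.
- plate_12: Grey plastic stand plate 12 mm thick, 64 mm wide (its x), 150 mm long (its y), 0.16 kg, with a 12 mm hanging eyelet near its +y end. Origin: centre of the underside. It starts lying askew on top of the 36 mm plate.
- plate_12_top (a point): Centre of the upper face of the 12 mm plate.
- plate_16: Grey plastic stand plate 16 mm thick, 64 mm wide (its x), 150 mm long (its y), 0.22 kg, with a 12 mm hanging eyelet near its +y end. Origin: centre of the underside. It starts flat on the worktop to the left.
- plate_16_top (a point): Centre of the upper face of the 16 mm plate.
- plate_20: Grey plastic stand plate 20 mm thick, 64 mm wide (its x), 150 mm long (its y), 0.27 kg, with a 12 mm hanging eyelet near its +y end. Origin: centre of the underside. It starts flat on the worktop to the left.
- plate_20_top (a point): Centre of the upper face of the 20 mm plate.
- plate_28: Grey plastic stand plate 28 mm thick, 64 mm wide (its x), 150 mm long (its y), 0.38 kg, with a 12 mm hanging eyelet near its +y end. Origin: centre of the underside. It starts flat on the worktop to the left.
- plate_28_top (a point): Centre of the upper face of the 28 mm plate.
- plate_36: Grey plastic stand plate 36 mm thick, 64 mm wide (its x), 150 mm long (its y), 0.48 kg, with a 12 mm hanging eyelet near its +y end. Origin: centre of the underside. It starts flat on the worktop to the left, with the 12 mm plate lying on it.
- plate_36_top (a point): Centre of the upper face of the 36 mm plate.
- salt_bottle: Bystander: white bottle with a red cap, 54 mm in diameter, 120 mm high, upright; origin at the centre of its underside.
- timer: Bystander: bench timer, 66 x 66 x 19 mm; origin at the centre of its underside.

How it is judged:
By the outcome, as a careful person would: the job done as asked, in the order asked, and still so for the second after the job is handed in, with the robot touching nothing.
It also fails if it takes over 72 s, if anything falls off the work surface, if the arm or the gripper's body presses on something with over 40 N, if the wrist force passes 120 N, or if a joint passes its speed limit or range.

## Working session

There is one attempt and no reset: what is moved stays moved. The work goes in short steps, Python scripts to look and compute and a shell command to move; the robot and the scene stay as the last step left them, time stands still between calls to the robot, and variables do not carry over. Pictures are saved under pics/ and viewed, at most 10 in all, crops included, and the job is handed in when it is done.

```bash
ls; mkdir -p pics
python3 - <<'E'
from station import sensors, eyes, robot, nets
import cv2
s=sensors.observe(); print({k:s[k] for k in("time_s","position","tcp_rot","finger_gap","ft_force")})
for n in("scene","top"):
    p=eyes.read_camera(n); cv2.imwrite(f"pics/{n}0.png",p["img"][:,:,::-1]); print(n,p["camera_matrix"],p["k1"],p["R"],p["t"])
    for q in("deck_mark","slide_tray","plate_12_top","plate_16_top","plate_20_top","plate_28_top","plate_36_top","salt_bottle","timer"):
        print(q,[( [round(float(x)) for x in d["centre"]],round(float(d["score"]),2)) for d in nets.tip_of(q,p)[:3]])
E
```

```text
pics
{'time_s': 0.0, 'position': array([0.16495201, 0.6280257 , 0.21868735]), 'tcp_rot': array([ 1.28042140e-01,  9.91768311e-01, -9.08159701e-04, -5.41441985e-05]), 'finger_gap': 0.0851803861925316, 'ft_force': array([ 0.4192184 , -0.00208491, -0.30610999])}
scene [[497.22018688   0.         316.51110296]
 [  0.         497.22018688 198.49060873]
 [  0.           0.           1.        ]] -0.09275867899566564 [[ 0.88393946 -0.46760003  0.00111332]
 [-0.29703224 -0.56333803 -0.77098775]
 [ 0.36114107  0.68117581 -0.636849  ]] [-0.44290852  0.26476815  1.22480124]
deck_mark [([334, 263], 0.57)]
slide_tray [([363, 282], 0.56), ([255, 178], 0.29)]
plate_12_top [([254, 177], 0.71)]
plate_16_top [([325, 180], 0.97)]
plate_20_top [([278, 207], 0.75)]
plate_28_top [([249, 163], 0.81)]
plate_36_top [([260, 178], 0.64)]
salt_bottle [([368, 207], 0.7)]
timer [([300, 161], 0.7), ([363, 281], 0.56)]
top [[478.52548599   0.         324.03167186]
 [  0.         478.52548599 203.48973204]
 [  0.           0.           1.        ]] -0.11649845691080662 [[-0.011912   -0.99987233 -0.01065023]
 [-0.99110127  0.01321833 -0.13245204]
 [ 0.1325759   0.00897769 -0.9911322 ]] [0.09633994 0.55372466 1.37911365]
deck_mark [([407, 230], 0.82), ([303, 237], 0.61), ([338, 158], 0.29)]
slide_tray [([437, 219], 0.67)]
plate_12_top [([257, 244], 0.79)]
plate_16_top [([286, 179], 0.96)]
plate_20_top [([300, 237], 0.68)]
plate_28_top [([221, 239], 0.89), ([266, 240], 0.43)]
plate_36_top [([259, 240], 0.47)]
salt_bottle [([340, 160], 0.89)]
timer [([232, 186], 0.98)]
```

Run:
```python
import cv2
a=cv2.imread("pics/scene0.png")[100:350,170:490];cv2.imwrite("pics/s1.png",cv2.resize(a,(768,600),interpolation=cv2.INTER_CUBIC))
a=cv2.imread("pics/top0.png")[120:330,190:470];cv2.imwrite("pics/t1.png",cv2.resize(a,(800,600),interpolation=cv2.INTER_CUBIC))
```

```text
(no output)
```

View pics/s1.png

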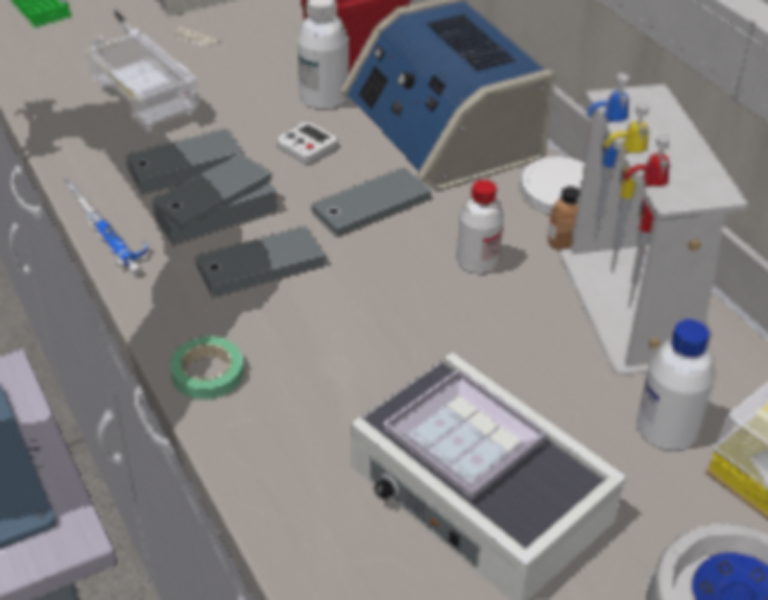

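View pics/t1.png

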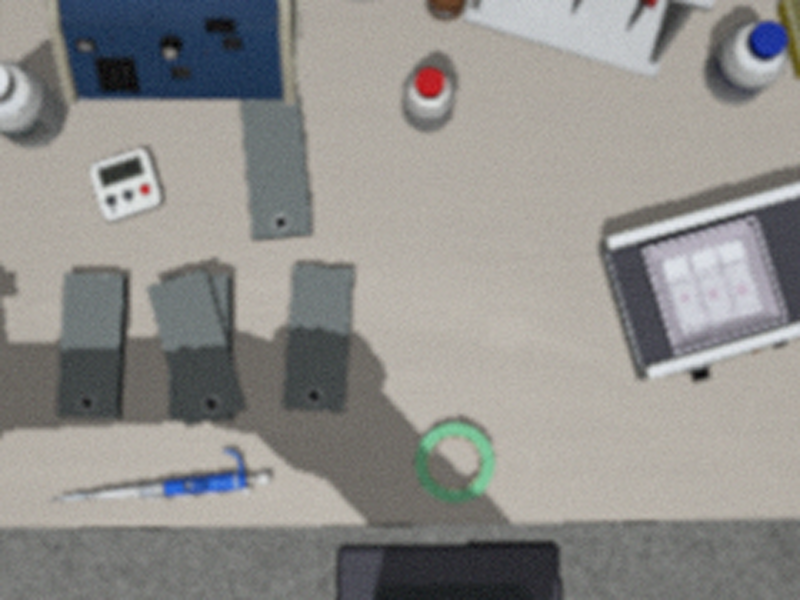

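```bash
cat > h.py <<'E'
from station import sensors, eyes, robot, nets
import numpy as np, cv2
from scipy.optimize import least_squares
from scipy.spatial.transform import Rotation as Ro
def proj(p,X):
    c=np.atleast_2d(X)@np.array(p["R"]).T+np.array(p["t"]); s=c[:,:2]/c[:,2:]
    s=s*(1+p["k1"]*(s**2).sum(1,keepdims=True)); K=np.array(p["camera_matrix"])
    return s*K[[0,1],[0,1]]+K[:2,2]
def at_z(p,uv,z):
    K=np.array(p["camera_matrix"]); d=(np.array(uv,float)-K[:2,2])/K[[0,1],[0,1]]; s=d.copy()
    for _ in range(8): s=d/(1+p["k1"]*(s@s))
    R=np.array(p["R"]); r=R.T@np.array([*s,1]); o=-R.T@np.array(p["t"]); return o+r*(z-o[2])/r[2]
def box(x,y,yaw,x0,x1,y0,y1,z0,z1):
    c,s=np.cos(yaw),np.sin(yaw)
    P=np.array([[a,b] for a in(x0,x1) for b in(y0,y1)])@np.array([[c,s],[-s,c]])+[x,y]
    return np.vstack([np.c_[P,np.full(4,z)] for z in(z0,z1)])
def contour(m):
    cs,_=cv2.findContours(m.astype(np.uint8),cv2.RETR_EXTERNAL,cv2.CHAIN_APPROX_NONE)
    return max(cs,key=cv2.contourArea)
def fit(ps,regs,mk,x0,scale=1.0):
    """silhouette fit: contour points of the region against the hull of the projected box"""
    C=[contour(r)[:,0].astype(np.float32) for r in regs]
    def f(v):
        e=[]
        for p,c in zip(ps,C):
            hl=cv2.convexHull(proj(p,mk(v)).astype(np.float32))
            e+=[cv2.pointPolygonTest(hl,(float(a),float(b)),True) for a,b in c[::2]]
        return np.array(e)
    r=least_squares(f,x0,loss="soft_l1",f_scale=scale,diff_step=1e-3,x_scale=[.01,.01,.05]+[.01]*(len(x0)-3)); return r.x,np.median(abs(f(r.x)))
def tips(q,p):
    return [(np.array(d["centre"],float),round(float(d["score"]),2)) for d in nets.tip_of(q,p)]
E
cat > a.py <<'E'
from h import *
ps=[eyes.read_camera(n) for n in("scene","top")]
regs=[]
for p in ps:
    d=nets.outline_of("slide_warmer",p); print([ (x["score"],x["region"].sum()) for x in d[:3]]); regs.append(np.array(d[0]["region"]))
trs=[]
for p in ps:
    d=nets.outline_of("slide_tray",p); print([ (x["score"],x["region"].sum()) for x in d[:3]]); trs.append(np.array(d[0]["region"]))
np.savez("r.npz",w0=regs[0],w1=regs[1],t0=trs[0],t1=trs[1])
u=[tips("deck_mark",p)[0][0] for p in ps]; m=at_z(ps[1],u[1],.07); print("mark",m)
mk=lambda v:box(v[0],v[1],v[2],-.075,.075,-.24,0,0,v[3]+.01)
for sel in([0,1],[0],[1]):
  x,e=fit([ps[i] for i in sel],[regs[i]|trs[i] for i in sel],mk,[m[0],m[1],.2,.07]); print("warmer",sel,x,e)
  if sel==[0,1]: xw=x
for i,p in enumerate(ps):
    o=p["img"][:,:,::-1].copy()
    S=4;c0,r0=((300,240) if i==0 else (390,150)); W=(140,130) if i==0 else (160,120)
    o=cv2.resize(o[r0:r0+W[1],c0:c0+W[0]],None,fx=S,fy=S,interpolation=cv2.INTER_CUBIC)
    pts=(proj(p,mk(xw))-[c0,r0]+.5)*S
    for a in pts: cv2.circle(o,tuple(int(k) for k in a),3,(0,255,0),1)
    mkp=(proj(p,[[xw[0],xw[1],xw[3]]])[0]-[c0,r0]+.5)*S; cv2.circle(o,tuple(int(k) for k in mkp),3,(0,0,255),1)
    cv2.imwrite(f"pics/w{i}.png",o)
E
python3 a.py
```

```text
[(0.71, np.int64(4848))]
[(0.91, np.int64(2781)), (0.58, np.int64(1601))]
[(0.6, np.int64(1941))]
[(0.83, np.int64(1648))]
mark [ 0.48655926 -0.15147253  0.07      ]
warmer [0, 1] [ 0.47788787 -0.15161155  0.2664676   0.05550423] 0.8642510210207064
warmer [0] [ 0.48050276 -0.14943918  0.26322737  0.05328472] 0.598431824715698
warmer [1] [ 0.47811679 -0.15633014  0.26525834  0.03714152] 0.34784998493293234
```

View pics/w0.png

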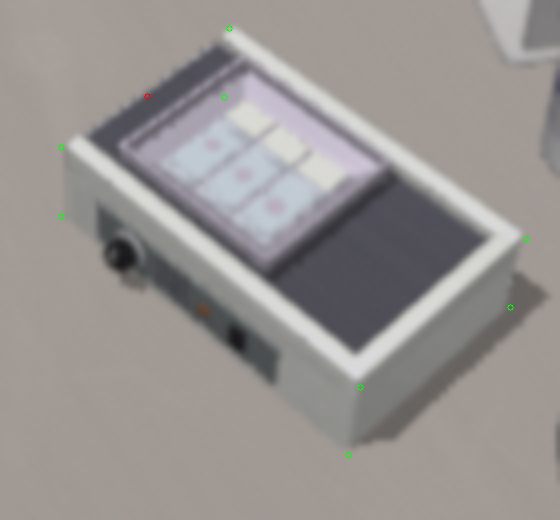

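View pics/w1.png

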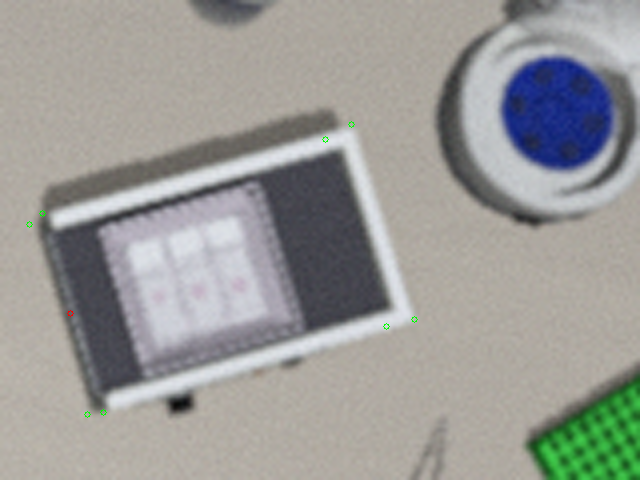

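```bash
cat > b.py <<'E'
from h import *
ps=[eyes.read_camera(n) for n in("scene","top")]
S=[((-75,0,10),(67,140)),((75,0,10),(229,30)),((-75,-240,10),(357,380)),((75,-240,10),(523,235)),((-75,-240,None),(349,447)),((75,-240,None),(513,305)),((-75,0,None),(63,214)),((0,0,0),(155,90))]
T=[((75,-240,10),(353,130)),((-75,-240,10),(411,320)),((75,0,10),(51,211)),((-75,0,10),(107,407))]
def f(v):
    e=[]
    for p,L,o in((ps[0],S,(300,240)),(ps[1],T,(390,150))):
        for (a,b,z),u in L:
            Z=0 if z is None else v[3]+z/1e3
            c,s=np.cos(v[2]),np.sin(v[2])
            X=[v[0]+(c*a-s*b)/1e3,v[1]+(s*a+c*b)/1e3,Z]
            e.append(proj(p,X)[0]-(np.array(o)+np.array(u)/4-.5))
    return np.ravel(e)
r=least_squares(f,[.48,-.15,.27,.06],loss="soft_l1",x_scale=[.01,.01,.05,.01])
print(r.x); print(f(r.x).reshape(-1,2).round(1))
g=lambda v:f(v)[:16]; print(least_squares(g,r.x,x_scale=[.01,.01,.05,.01]).x)
g=lambda v:f(v)[16:]; print(least_squares(g,r.x,x_scale=[.01,.01,.05,.01]).x)
Z={12:.048,16:.016,20:.02,28:.028,36:.036}
for k,z in Z.items():
    for p in ps:
        o=nets.outline_of(f"plate_{k}",p); t=tips(f"plate_{k}_top",p)
        rr=cv2.minAreaRect(contour(np.array(o[0]["region"]))) if o else None
        if o:
            q=[at_z(p,c,z) for c in cv2.boxPoints(rr)]; d=max((q[1]-q[0],q[2]-q[1]),key=np.linalg.norm); yaw=np.degrees(np.arctan2(d[1],d[0]))%180
        print(k,p["img"].shape[0] and ("top" if p is ps[1] else "scene"),o and o[0]["score"],[ (at_z(p,a,z)[:2].round(4),b) for a,b in t[:2]], o and (at_z(p,rr[0],z)[:2].round(4),round(yaw,1),[round(1e3*np.linalg.norm(q[i+1]-q[i])) for i in(0,1)]))
for p in ps:
    t=tips("slide_tray",p); print("tray",[(at_z(p,a,.065)[:2].round(4),b) for a,b in t[:2]])
    t=tips("salt_bottle",p); print("bottle",[(at_z(p,a,0)[:2].round(4),b) for a,b in t[:2]])
    t=tips("timer",p); print("timer",[(at_z(p,a,0)[:2].round(4),b) for a,b in t[:2]])
E
python3 b.py
```

```text
[ 0.48037515 -0.15011945  0.25729835  0.05814603]
[[-1.   0.2]
 [ 1.  -1.7]
 [ 0.6  0.7]
 [ 1.3  0.2]
 [-0.4  1.5]
 [-0.6  0.5]
 [-0.  -0.3]
 [-1.2  0.3]
 [-0.2 -1.8]
 [ 0.7 -0.3]
 [-2.3 -0.5]
 [-1.5  0.5]]
[ 0.48191605 -0.1480273   0.2584421   0.0545527 ]
[ 0.48375247 -0.16260653  0.2504347   0.01699567]
12 scene 0.86 [(array([0.4446, 0.2932]), 0.62), (array([0.6227, 0.1708]), 0.24)] (array([0.442 , 0.1229]), np.float64(176.9), [160, 87])
12 top 0.95 [(array([0.4505, 0.286 ]), 0.95)] (array([0.4435, 0.2824]), np.float64(16.0), [66, 149])
16 scene 0.86 [(array([0.645, 0.224]), 0.72)] (array([0.4562, 0.1576]), np.float64(176.9), [165, 90])
16 top 0.95 [(array([0.6347, 0.1979]), 0.64)] (array([0.4453, 0.2871]), np.float64(16.0), [68, 153])
20 scene 0.86 [(array([0.4516, 0.1683]), 0.97)] (array([0.4544, 0.1533]), np.float64(176.9), [164, 90])
20 top 0.95 [(array([0.4525, 0.1515]), 0.88), (array([0.6227, 0.3674]), 0.62)] (array([0.4451, 0.2865]), np.float64(16.0), [68, 152])
28 scene 0.86 [(array([0.451 , 0.3943]), 0.79)] (array([0.4509, 0.1446]), np.float64(176.9), [163, 89])
28 top 0.95 [(array([0.4537, 0.3994]), 0.93)] (array([0.4446, 0.2853]), np.float64(16.0), [67, 152])
36 scene 0.86 [(array([0.4526, 0.2805]), 0.91)] (array([0.4473, 0.136 ]), np.float64(176.9), [162, 88])
36 top 0.95 [(array([0.4469, 0.2899]), 0.69)] (array([0.4442, 0.2841]), np.float64(16.0), [67, 151])
tray [(array([ 0.4988, -0.2365]), 0.82), (array([0.4307, 0.2573]), 0.26)]
bottle [(array([0.6987, 0.0434]), 0.71)]
timer [(array([0.6316, 0.3648]), 0.73)]
tray [(array([ 0.4929, -0.2436]), 0.68), (array([0.4454, 0.2785]), 0.34)]
bottle [(array([0.7062, 0.0322]), 0.54)]
timer [(array([0.6259, 0.3615]), 0.78), (array([0.4554, 0.282 ]), 0.23)]
```

```bash
cat > c.py <<'E'
from h import *
ps=[eyes.read_camera(n) for n in("scene","top")]
G={28:(.452,.397,.0,.028),20:(.452,.158,0,.02),16:(.638,.205,0,.016),12:(.447,.287,.036,.048),36:(.450,.285,0,.036)}
O=[nets.outline_of("plate_28",p) for p in ps]
for p,o in zip(ps,O):
    print([(d["score"],d["region"].sum(),[round(float(c)) for c in d["centre"]]) for d in o])
for k,(x,y,z0,z1) in G.items():
    sel=[]
    for p,o in zip(ps,O):
        c=proj(p,[x,y,z1])[0]; sel.append(min(o,key=lambda d:np.hypot(*(np.array(d["centre"])-c))))
    mk=lambda v:box(v[0],v[1],v[2],-.075,.075,-.032,.032,z0,z1)
    for s in([0],[1],[0,1]):
        v,e=fit([ps[i] for i in s],[np.array(sel[i]["region"]) for i in s],mk,[x,y,.05]); print(k,s,v[:2].round(4),np.degrees(v[2]).round(1),e.round(2))
b=[nets.outline_of("salt_bottle",p)[0]["region"] for p in ps]
for p,m in zip(ps,b):
    ys,xs=np.where(m); print("bottle cols rows",xs.min(),xs.max(),ys.min(),ys.max())
E
python3 c.py
```

```text
[(0.81, np.int64(789), [324, 184]), (0.77, np.int64(513), [270, 190]), (0.63, np.int64(957), [274, 206]), (0.62, np.int64(732), [244, 165])]
[(0.85, np.int64(1107), [255, 241]), (0.84, np.int64(1042), [286, 180]), (0.77, np.int64(129), [267, 229]), (0.65, np.int64(1085), [301, 235]), (0.59, np.int64(1182), [224, 239]), (0.5, np.int64(334), [341, 153])]
28 [0] [0.4512 0.4056] -0.2 0.98
28 [1] [0.4491 0.3977] -2.1 0.41
28 [0, 1] [0.4493 0.3985] -2.6 0.51
20 [0] [0.4566 0.1645] -5.2 0.53
20 [1] [0.4551 0.1585] -4.7 0.61
20 [0, 1] [0.4555 0.1601] -4.6 0.7
16 [0] [0.6402 0.209 ] 5.0 0.32
16 [1] [0.6371 0.2029] 5.3 0.49
16 [0, 1] [0.6385 0.2045] 5.2 0.63
12 [0] [0.436 0.245] -13.0 1.82
12 [1] [0.4443 0.2824] 16.3 0.7
12 [0, 1] [0.4435 0.2812] 15.0 1.21
36 [0] [0.4489 0.2922] -4.6 1.38
36 [1] [0.445  0.2854] 16.4 0.89
36 [0, 1] [0.4467 0.2864] 13.1 1.29
bottle cols rows 360 380 175 212
bottle cols rows 331 348 143 165
```

```bash
cat > go.py <<'E'
# usage: go.py x y z yawdeg(of tool y)  -> row shift
import sys; from h import *
s=sensors.observe(); R=Ro.from_quat(s["tcp_rot"]).as_matrix(); P=np.array(s["position"])
x,y,z,a=map(float,sys.argv[1:5]); a=np.radians(a)
cur=np.degrees(np.arctan2(R[1,1],R[0,1])); ty=np.array([np.cos(a),np.sin(a),0]); tz=np.array([0,0,-1.]); T=np.c_[np.cross(ty,tz),ty,tz]
print("t",s["time_s"],"pos",P.round(4),"yaw",cur.round(2),"q",np.array(s["q"]).round(2))
print("turn",np.degrees(Ro.from_matrix(R.T@T).as_rotvec()).round(2),"shift cm",(100*R.T@(np.array([x,y,z])-P)).round(2))
E
python3 go.py .450 .399 .12 87.5; python3 go.py .450 .399 .020 87.5
```

```text
t 3.1 pos [0.1651 0.6287 0.2196] yaw 75.29 q [-1.38  0.54 -0.    1.54  0.    1.07 -0.07]
turn [ -0.     0.   -12.21] shift cm [-33.39 -14.97   9.96]
t 3.1 pos [0.1651 0.6287 0.2196] yaw 75.29 q [-1.38  0.54 -0.    1.54  0.    1.07 -0.07]
turn [ -0.     0.   -12.21] shift cm [-33.39 -14.97  19.96]
```

```bash
python3 -m jog '0 0 -12.2 -33.4 -15 5 1;0 0 -12.2 -33.4 -15 5 1;0 0 -12.2 -33.4 -15 7 1;0 0 -12.2 -33.4 -15 9 1;0 0 -12.2 -33.4 -15 9 1;0 0 -12.2 -33.4 -15 9 1;0 0 -12.2 -33.4 -15 9 1;0 0 -12.2 -33.4 -15 14 1;0 0 -12.2 -33.4 -15 18 1;0 0 -12.2 -33.4 -15 20 1;0 0 -12.2 -33.4 -15 20 -0.3' 80;  python3 -m jog '0 0 0 0 0 0 -0.3;0 0 0 0 0 0 -0.3;0 0 0 0 0 0 -0.3' 80
```

```text
time_s: 4.47
position: [0.4492, 0.3987, 0.0189]
tcp_rot: [0.022, 1.0, -0.001, -0.001]
ft_force: [0.3, -0.1, 0.8]
finger_gap: 0.0699
grasp_force: 0.0
time_s: 4.85
position: [0.4506, 0.3993, 0.0206]
tcp_rot: [0.022, 1.0, 0.001, 0.001]
ft_force: [0.0, 0.1, 1.1]
finger_gap: 0.0298
grasp_force: 0.0
```

```bash
python3 go.py .461 -.066 .10 14.7
```

```text
t 4.85 pos [0.4506 0.3993 0.0206] yaw 87.49 q [-0.8   0.72  0.    1.78 -0.    0.64  0.73]
turn [1.000e-01 1.000e-02 7.279e+01] shift cm [ -3.09 -46.43  -7.99]
```

Run:
```python
from h import *
a=eyes.read_camera("scene")["img"][110:240,170:370,::-1];b=eyes.read_camera("top")["img"][130:290,190:350,::-1]
o=np.zeros((600,800,3),np.uint8);o[:260,:400]=cv2.resize(a,(400,260));o[260:580,:400]=0
a=cv2.resize(a,(460,299),interpolation=2);b=cv2.resize(b,(560,560),interpolation=2)
o=np.zeros((600,800,3),np.uint8);o[:299,:460]=a;o[300:600,:300]=b[130:430,0:300];cv2.imwrite("pics/g1.png",o)
```

```text
(no output)
```

View pics/g1.png

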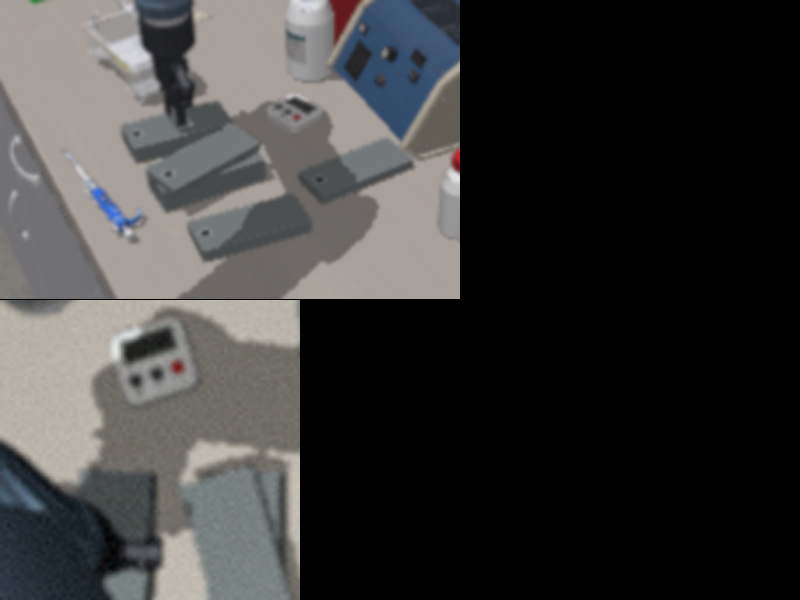

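Run:
```python
from h import *
for n in("scene","top"):
    p=eyes.read_camera(n); 
    for z in(0,.02,.028,.04,.06): print(n,z,proj(p,[.4506,.3993,z])[0].round(1))
    a,b,c,d=(215,265,130,185) if n=="scene" else (200,260,190,250)
    cv2.imwrite(f"pics/z{n}.png",cv2.resize(p["img"][c:d,a:b,::-1],None,fx=8,fy=8,interpolation=2))
s=sensors.observe();print(s["position"],s["finger_gap"],s["time_s"])
```

```text
scene 0 [247.4 170.4]
scene 0.02 [246.8 165.5]
scene 0.028 [246.6 163.6]
scene 0.04 [246.3 160.6]
scene 0.06 [245.8 155.6]
top 0 [222.4 240.6]
top 0.02 [220.9 240.2]
top 0.028 [220.3 240. ]
top 0.04 [219.4 239.8]
top 0.06 [217.8 239.4]
[0.45014493 0.39886898 0.01985598] 0.03042984610727112 5.05
```

View pics/zscene.png

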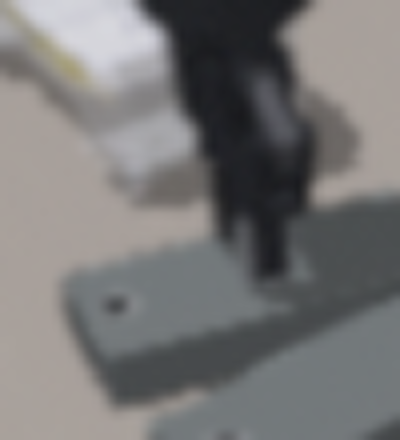

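```bash
python3 -m jog '0 0 0 0 0 0 1;0 0 0 0 0 0 1;0 0 0 0 0 0 1;0 0 0 0 0 0 1;0 0 0 0 0 0.3 1;0 0 0 0 0 0.6 1'; python3 -m jog '0 0 0 0 0 0.2 1;0 0 0 0 0 0.4 1'
```

```text
time_s: 5.8
position: [0.45, 0.3987, 0.0134]
tcp_rot: [0.022, 1.0, -0.0, -0.0]
ft_force: [-0.5, 0.5, -0.7]
finger_gap: 0.0854
grasp_force: 0.0
time_s: 6.05
position: [0.45, 0.3988, 0.0094]
tcp_rot: [0.022, 1.0, -0.0, -0.0]
ft_force: [0.0, -0.0, -0.4]
finger_gap: 0.0852
grasp_force: 0.0
```

```bash
python3 -m jog '0 0 0 0 0 0 0.2;0 0 0 0 0 0 0.2;0 0 0 0 0 0 0.2;0 0 0 0 0 0 0.2' 80
```

```text
time_s: 6.55
position: [0.451, 0.4038, 0.0135]
tcp_rot: [0.022, 1.0, 0.004, 0.001]
ft_force: [-0.3, 5.7, 4.3]
finger_gap: 0.0515
grasp_force: 1.0
```

Run:
```python
from h import *
o=np.zeros((600,800,3),np.uint8)
p=eyes.read_camera("scene");o[:480,:400]=cv2.resize(p["img"][135:195,215:265,::-1],(400,480),interpolation=2)
print(proj(p,[[.451,.4038,.0135],[.451,.4038-.0258,.0135],[.451,.4038+.0258,.0135]]).round(1))
p=eyes.read_camera("top");o[:480,400:]=cv2.resize(p["img"][205:265,195:245,::-1],(400,480),interpolation=2)
print(proj(p,[[.451,.4038,.0135],[.451,.4038-.0258,.0135],[.451,.4038+.0258,.0135]]).round(1))
cv2.imwrite("pics/g2.png",o)
```

```text
[[246.6 166.4]
 [249.5 170.4]
 [243.8 162.4]]
[[219.9 240.2]
 [228.4 240.1]
 [211.5 240.3]]
```

View pics/g2.png

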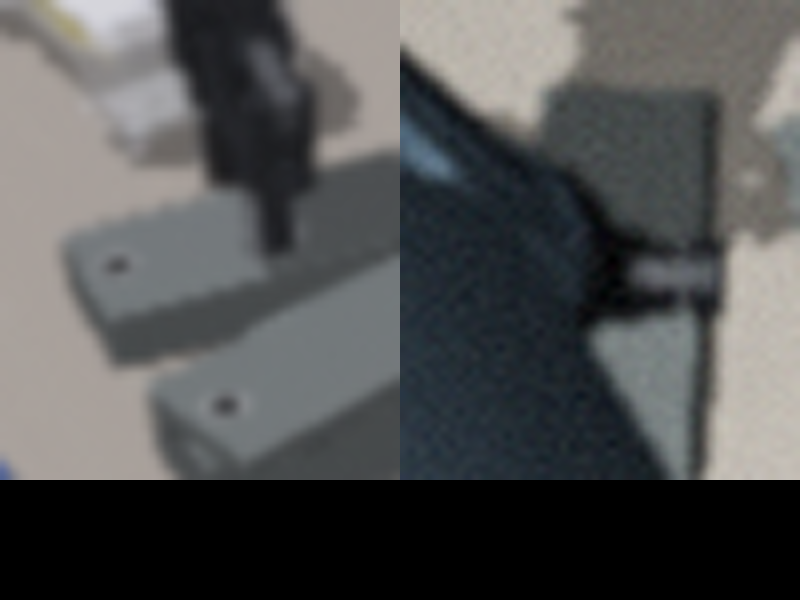

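```bash
python3 -m jog '0 0 0 0 0 -0.5 1;0 0 0 0 0 -0.5 1;0 0 0 0 0 -0.5 1;0 0 0 0 0 0 1;0 0 0 0 0 0.4 1'; python3 -m jog '0 0 0 0 0 0.3 1;0 0 0 0 0 0.6 1'; python3 -m jog '0 0 0 0 0 0.2 1;0 0 0 0 0 0.4 1'
```

```text
time_s: 7.28
position: [0.4498, 0.3984, 0.0048]
tcp_rot: [0.022, 1.0, -0.0, -0.0]
ft_force: [0.1, -0.6, 0.1]
finger_gap: 0.0857
grasp_force: 0.0
time_s: 7.52
position: [0.45, 0.3987, -0.0007]
tcp_rot: [0.022, 1.0, -0.0, -0.0]
ft_force: [0.7, -0.2, 0.1]
finger_gap: 0.0854
grasp_force: 0.0
time_s: 7.78
position: [0.4501, 0.3988, -0.0045]
tcp_rot: [0.022, 1.0, 0.0, 0.0]
ft_force: [0.5, -0.6, 0.5]
finger_gap: 0.0853
grasp_force: 0.0
```

```bash
python3 -m jog '0 0 0 0 0 0 0;0 0 0 0 0 0 0;0 0 0 0 0 0 0;0 0 0 0 0 0 0' 80
```

```text
time_s: 8.28
position: [0.4503, 0.3988, -0.0038]
tcp_rot: [0.022, 1.0, 0.0, 0.0]
ft_force: [-0.2, -0.8, 5.6]
finger_gap: 0.0624
grasp_force: 88.8
```

```bash
python3 -m jog '0 0 0 0 0 -4 0;0 0 0 0 0 -8 0;0 0 0 0 0 -9 0' 80; python3 go.py .4584 -.0678 .02 14.7
```

```text
time_s: 8.65
position: [0.4511, 0.3998, 0.0876]
tcp_rot: [0.022, 1.0, 0.001, 0.001]
ft_force: [0.6, 0.2, -3.8]
finger_gap: 0.0619
grasp_force: 90.4
t 8.65 pos [0.4511 0.3998 0.0876] yaw 87.48 q [-0.8   0.62  0.    1.76 -0.    0.75  0.73]
turn [2.300e-01 3.000e-02 7.278e+01] shift cm [ -2.76 -46.7    6.64]
```

```bash
python3 -m jog '0 0 8 -0.3 -5 -0.5 0;0 0 17 -0.6 -11 -0.5 0;0 0 26 -1 -17 -0.5 0;0 0 35 -1.4 -23 -0.5 0;0 0 44 -1.7 -29 -0.5 0;0 0 53 -2.1 -35 -0.5 0;0 0 62 -2.4 -41 -0.5 0;0 0 70 -2.7 -45 -0.5 0;0 0 72.8 -2.8 -46.7 1 0;0 0 72.8 -2.8 -46.7 3 0;0 0 72.8 -2.8 -46.7 5 0' 80
python3 - <<'E'
from h import *
o=np.zeros((600,800,3),np.uint8)
p=eyes.read_camera("scene");o[:420,:400]=cv2.resize(p["img"][200:305,270:370,::-1],(400,420),interpolation=2)
p=eyes.read_camera("top");o[:420,400:]=cv2.resize(p["img"][165:270,340:440,::-1],(400,420),interpolation=2)
cv2.imwrite("pics/g3.png",o)
E
```

```text
time_s: 10.02
position: [0.4566, -0.0693, 0.034]
tcp_rot: [0.611, 0.792, -0.001, -0.001]
ft_force: [1.2, -0.1, -2.9]
finger_gap: 0.0621
grasp_force: 90.3
```

View pics/g3.png

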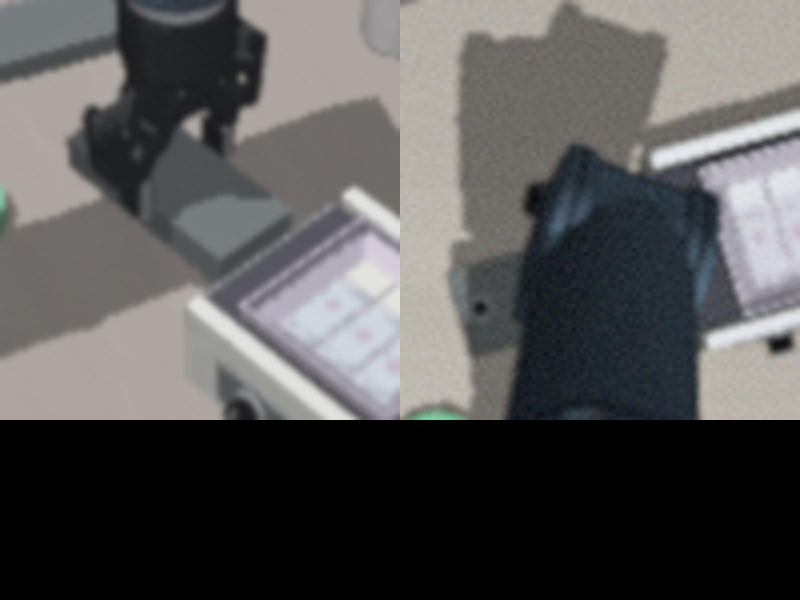

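```bash
python3 go.py .4584 -.0678 -.0035 14.7;  python3 -m jog '0 0 0 0 0 2 0;0 0 0 0 0 3.2 0;0 0 0 0 0 3.6 0;0 0 0 0 0 3.7 0'; python3 -m jog '0 0 0 -0.3 0 0 0;0 0 0 -0.6 0 0 0'
```

```text
t 10.125 pos [ 0.455  -0.0689  0.0332] yaw 14.69 q [-0.18  0.56  0.28  2.15 -0.33  0.48  0.62]
turn [-0.3  -0.07 -0.01] shift cm [0.01 0.37 3.67]
time_s: 10.62
position: [0.4576, -0.0691, -0.0013]
tcp_rot: [0.611, 0.792, -0.0, 0.0]
ft_force: [0.5, 0.6, -4.9]
finger_gap: 0.0619
grasp_force: 90.1
time_s: 10.88
position: [0.4595, -0.0751, -0.001]
tcp_rot: [0.611, 0.792, 0.0, 0.0]
ft_force: [0.3, 0.2, -4.3]
finger_gap: 0.0622
grasp_force: 90.1
```

```bash
python3 -m jog '0 0 0 0 0 0.2 0;0 0 0 -0.2 0 0.25 0;0 0 0 -0.4 0 0.25 0'; python3 -m jog '0 0 0 -0.2 0 0 0;0 0 0 -0.4 0 0 0;0 0 0 -0.4 0 0 0'
```

```text
time_s: 11.25
position: [0.46, -0.0782, -0.0038]
tcp_rot: [0.611, 0.792, 0.0, -0.0]
ft_force: [-0.2, 2.0, -1.2]
finger_gap: 0.0617
grasp_force: 90.6
time_s: 11.62
position: [0.461, -0.0819, -0.0038]
tcp_rot: [0.611, 0.792, 0.0, -0.0]
ft_force: [-0.9, 4.0, 2.4]
finger_gap: 0.062
grasp_force: 90.8
```

```bash
python3 -m jog '0 0 0 -0.2 0 0 0;0 0 0 -0.4 0 0 0;0 0 0 -0.4 0 0 0'
```

```text
time_s: 12.0
position: [0.4608, -0.082, -0.0039]
tcp_rot: [0.61, 0.793, 0.001, -0.003]
ft_force: [-4.3, 15.3, 10.3]
finger_gap: 0.062
grasp_force: 91.8
```

```bash
python3 -m jog '0 0 0 0 0 0 0.9;0 0 0 0 0 0 0.9;0 0 0 0.3 0 0 0.9;0 0 0 0.3 0 -4 0.9;0 0 0 0.3 0 -8 -1;0 0 0 0.3 0 -8 -1;0 0 0 0.3 0 -8 -1;0 0 0 0.3 0 -7 -1;0 0 0 0.3 0 -5.5 -1;0 0 0 0.3 0 -5.2 -1' 40; python3 go.py .4827 -.1652 .11 14.7
```

```text
time_s: 13.25
position: [0.4598, -0.0835, 0.0462]
tcp_rot: [0.611, 0.792, -0.001, -0.001]
ft_force: [0.7, -0.3, -1.0]
finger_gap: -0.0001
grasp_force: 0.0
t 13.25 pos [ 0.4598 -0.0835  0.0462] yaw 14.68 q [-0.16  0.54  0.3   2.13 -0.32  0.51  0.64]
turn [-0.2  -0.06 -0.02] shift cm [-8.48  0.12 -6.39]
```

```bash
python3 -m jog '0 0 0 0 0 0.3 -1;0 0 0 0 0 0.5 -1;0 0 0 0 0 0.5 -1'; python3 -m jog '0 0 0 0 0 0.3 -1;0 0 0 0 0 0.5 -1;0 0 0 0 0 0.5 -1'
```

```text
time_s: 13.62
position: [0.4614, -0.0835, 0.0431]
tcp_rot: [0.611, 0.792, 0.0, 0.0]
ft_force: [-0.4, 0.8, 0.3]
finger_gap: -0.0
grasp_force: 0.0
time_s: 14.0
position: [0.4613, -0.0835, 0.038]
tcp_rot: [0.611, 0.792, -0.0, -0.0]
ft_force: [0.9, 1.0, -0.5]
finger_gap: -0.0001
grasp_force: 0.0
```

```bash
python3 -m jog '0 0 0 0 0 0.3 -1;0 0 0 0 0 0.5 -1;0 0 0 0 0 0.5 -1'; python3 -m jog '0 0 0 0 0 0.3 -1;0 0 0 0 0 0.5 -1;0 0 0 0 0 0.5 -1'
```

```text
time_s: 14.38
position: [0.4612, -0.0835, 0.0329]
tcp_rot: [0.611, 0.792, -0.0, -0.0]
ft_force: [0.5, 0.1, -0.8]
finger_gap: -0.0001
grasp_force: 0.0
time_s: 14.75
position: [0.4612, -0.0835, 0.0279]
tcp_rot: [0.611, 0.792, -0.0, -0.0]
ft_force: [1.3, -0.8, -0.3]
finger_gap: -0.0003
grasp_force: 0.0
```

```bash
python3 -m jog '0 0 0 0 0 0.3 -1;0 0 0 0 0 0.5 -1;0 0 0 0 0 0.5 -1'; python3 -m jog '0 0 0 0 0 0.3 -1;0 0 0 0 0 0.5 -1;0 0 0 0 0 0.5 -1'
```

```text
time_s: 15.12
position: [0.4612, -0.0835, 0.0229]
tcp_rot: [0.611, 0.792, -0.0, -0.0]
ft_force: [-0.2, 2.0, -0.1]
finger_gap: -0.0
grasp_force: 0.0
time_s: 15.5
position: [0.4612, -0.0835, 0.0179]
tcp_rot: [0.611, 0.792, -0.0, -0.0]
ft_force: [-0.2, -0.7, -0.5]
finger_gap: -0.0001
grasp_force: 0.0
```

Run:
```python
from h import *
o=np.zeros((600,800,3),np.uint8)
p=eyes.read_camera("scene");o[:480,:400]=cv2.resize(p["img"][190:310,280:380,::-1],(400,480),interpolation=2)
print((proj(p,[[.4612,-.0835,z] for z in(-.001,.018,.028,.037)])-[280,190])*4)
p=eyes.read_camera("top");o[:480,400:]=cv2.resize(p["img"][165:285,340:440,::-1],(400,480),interpolation=2)
cv2.imwrite("pics/g4.png",o)
```

```text
[[151.7077266  295.10806152]
 [151.79260463 275.56651776]
 [151.83787686 265.13179172]
 [151.87898091 255.65075287]]
```

View pics/g4.png

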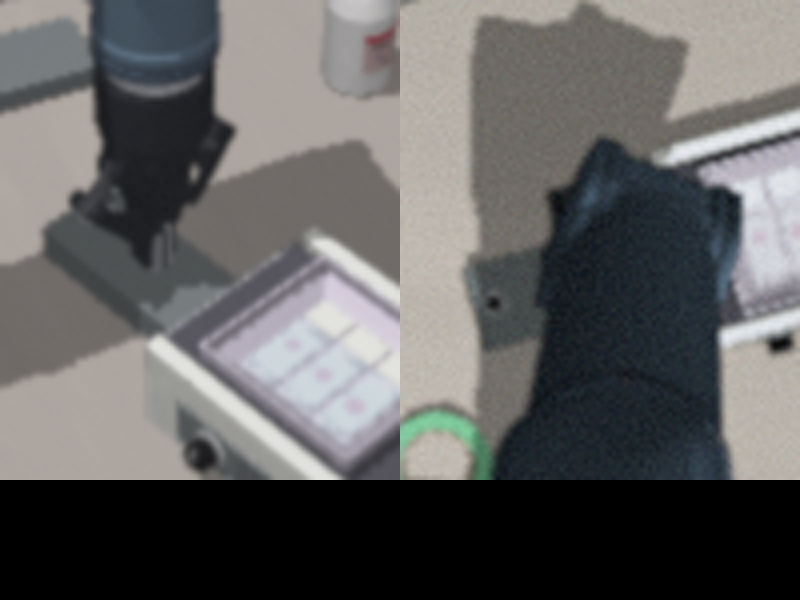

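```bash
python3 -m jog '0 0 0 0 0 0.2 -1;0 0 0 0 0 0.3 -1'; python3 -m jog '0 0 0 0 0 0.2 -1;0 0 0 0 0 0.3 -1'
```

```text
time_s: 15.85
position: [0.4616, -0.0835, 0.0162]
tcp_rot: [0.611, 0.792, 0.0, -0.0]
ft_force: [-6.3, 2.1, 32.3]
finger_gap: 0.0001
grasp_force: 16.5
time_s: 16.1
position: [0.4618, -0.0835, 0.016]
tcp_rot: [0.611, 0.791, 0.001, -0.001]
ft_force: [-18.3, 3.4, 80.4]
finger_gap: 0.0
grasp_force: 40.2
```

```bash
python3 -m jog '0 0 0 0 0 -3 -1;0 0 0 0 0 -6.1 -1;0 0 0 -5 0 -6.1 -1;0 0 0 -8.4 0 -6.1 -1;0 0 0 -8.4 0 -5.1 -1;0 0 0 -8.4 0 -4.1 -1;0 0 0 -8.4 0 -3.8 -1;0 0 0 -8.4 0 -3.8 -1'
```

```text
time_s: 17.1
position: [0.4823, -0.1638, 0.0497]
tcp_rot: [0.61, 0.792, -0.0, -0.001]
ft_force: [-0.1, 0.4, 0.1]
finger_gap: -0.0001
grasp_force: 0.0
```

```bash
for i in 1 2; do :; done; python3 -m jog '0 0 0 0 0 0.1 -1;0 0 0 0 0 0.1 -1'; python3 -m jog '0 0 0 0 0 0.1 -1;0 0 0 0 0 0.1 -1'
```

```text
time_s: 17.35
position: [0.4828, -0.1646, 0.0493]
tcp_rot: [0.611, 0.792, 0.0, 0.0]
ft_force: [-0.8, -0.2, 1.2]
finger_gap: 0.0006
grasp_force: 0.0
time_s: 17.6
position: [0.4828, -0.1648, 0.0482]
tcp_rot: [0.611, 0.792, 0.0, 0.0]
ft_force: [-0.2, 0.6, 1.2]
finger_gap: -0.0003
grasp_force: 0.5
```

```bash
python3 -m jog '0 0 0 0 0 0.1 -1;0 0 0 0 0 0.1 -1'
```

```text
time_s: 17.85
position: [0.4829, -0.1648, 0.0481]
tcp_rot: [0.611, 0.792, 0.0, 0.0]
ft_force: [-2.6, 1.6, 13.8]
finger_gap: -0.0003
grasp_force: 7.2
```

Run:
```python
from h import *
for i in range(4):
    eyes.read_camera("top"); s=sensors.observe(); print(s["time_s"],np.array(s["position"]).round(5),np.array(s["ft_force"]).round(1), Ro.from_quat(s["tcp_rot"]).as_matrix()[:,2].round(4))
```

```text
17.9 [ 0.48287 -0.16475  0.04813] [-2.5  1.5 14.5] [ 5.e-04  6.e-04 -1.e+00]
17.95 [ 0.48287 -0.16475  0.04814] [-4.5  1.4 14.3] [ 5.e-04  6.e-04 -1.e+00]
18.0 [ 0.48285 -0.16477  0.04813] [-2.9  2.2 15.1] [ 5.e-04  6.e-04 -1.e+00]
18.05 [ 0.48289 -0.16478  0.04815] [-4.7  1.3 13.9] [ 6.e-04  6.e-04 -1.e+00]
```

```bash
python3 -m jog '0 0 0 0 0 -3.3 -1;0 0 0 5 2 -4 -1;0 0 0 10 4.5 -4 -1;0 0 0 15 7 -3 -1;0 0 0 19.8 9 0 -1;0 0 0 19.8 9 3 -1;0 0 0 19.8 9 5.2 -1;0 0 0 19.8 9 5.3 -1;0 0 0 19.8 9 5.4 -1;0 0 0 19.8 9 5.5 -1;0 0 0 19.8 9 5.5 -1'; python3 -m jog '0 0 0 0 0 0.1 -1;0 0 0 0 0 0.2 -1;0 0 0 0 0 0.2 -1'
```

```text
time_s: 19.42
position: [0.52, 0.0496, -0.0072]
tcp_rot: [0.611, 0.792, 0.0, 0.0]
ft_force: [0.4, 0.2, -0.2]
finger_gap: 0.0001
grasp_force: 0.0
time_s: 19.8
position: [0.5195, 0.0496, -0.01]
tcp_rot: [0.611, 0.792, -0.0, -0.0]
ft_force: [-0.5, 0.1, 0.1]
finger_gap: -0.0003
grasp_force: 0.0
```

```bash
python3 -m jog '0 0 0 0 0 0.1 -1;0 0 0 0 0 0.15 -1'; python3 -m jog '0 0 0 0 0 0.1 -1;0 0 0 0 0 0.1 -1'
```

```text
time_s: 20.05
position: [0.5195, 0.0496, -0.0115]
tcp_rot: [0.611, 0.792, -0.0, -0.0]
ft_force: [0.2, -0.4, 0.5]
finger_gap: -0.0004
grasp_force: 0.0
time_s: 20.3
position: [0.5195, 0.0496, -0.0116]
tcp_rot: [0.611, 0.792, 0.0, -0.0]
ft_force: [-2.9, -0.4, 12.2]
finger_gap: 0.0
grasp_force: 5.9
```

```bash
python3 go.py .445 .2835 .023 106.3
```

```text
t 20.3 pos [ 0.5195  0.0496 -0.0116] yaw 14.67 q [-0.38  0.71  0.25  2.   -0.37  0.47  0.41]
turn [ 2.000e-02 -3.000e-02 -9.163e+01] shift cm [24.52 -1.28 -3.45]
```

```bash
python3 -m jog '0 0 0 0 0 -4 1;0 0 -10 2 0 -8 1;0 0 -20 6 0 -8.5 1;0 0 -30 10 -0.3 -8.5 1;0 0 -40 14 -0.5 -8.5 1;0 0 -50 18 -0.8 -8.5 1;0 0 -60 22 -1 -8.5 1;0 0 -70 24.5 -1.3 -8.5 1;0 0 -80 24.5 -1.3 -8.5 1;0 0 -90 24.5 -1.3 -8.5 1;0 0 -91.6 24.5 -1.3 -8 1;0 0 -91.6 24.5 -1.3 -8 1'; python3 go.py .445 .2835 .023 106.3
python3 - <<'E'
from h import *
p=eyes.read_camera("top"); o=nets.outline_of("plate_12",p); print([(d["score"],d["region"].sum(),np.array(d["centre"]).round()) for d in o])
E
```

```text
time_s: 21.8
position: [0.4445, 0.2828, 0.067]
tcp_rot: [-0.14, 0.99, -0.0, -0.0]
ft_force: [0.1, -0.3, -0.6]
finger_gap: 0.0852
grasp_force: 0.0
t 21.8 pos [0.4445 0.2828 0.067 ] yaw 106.11 q [-0.6   0.56 -0.07  1.96  0.06  0.63  1.14]
turn [-0.02 -0.06 -0.19] shift cm [-0.07  0.05  4.4 ]
[(0.89, np.int64(1089), array([301., 238.])), (0.83, np.int64(1159), array([386., 233.])), (0.78, np.int64(1017), array([287., 178.])), (0.69, np.int64(155), array([258., 220.]))]
```

Descend, check, then grip.

```bash
python3 -m jog '0 0 0 0 0 2.5 1;0 0 0 0 0 4.2 1;0 0 0 0 0 4.4 1;0 0 0 0 0 4.4 1'; python3 -m jog '0 0 0 0 0 0 0.2;0 0 0 0 0 0 0.2;0 0 0 0 0 0 0.2;0 0 0 0 0 0 0.2' 70
```

```text
time_s: 22.4
position: [0.445, 0.2834, 0.0238]
tcp_rot: [-0.142, 0.99, -0.0, 0.0]
ft_force: [-0.5, -0.0, -0.3]
finger_gap: 0.0854
grasp_force: 0.0
time_s: 22.9
position: [0.4453, 0.2836, 0.025]
tcp_rot: [-0.142, 0.99, 0.0, 0.001]
ft_force: [-2.5, -1.3, 10.0]
finger_gap: 0.0614
grasp_force: 74.3
```

```bash
python3 -m jog '0 0 0 0 0 -2 0.2;0 0 0 0 0 -6 0.2;0 0 0 0 0 -7 0.2' 70; python3 go.py .4579 -.0704 .0225 14.7
```

```text
time_s: 23.28
position: [0.4462, 0.2842, 0.096]
tcp_rot: [-0.142, 0.99, 0.001, 0.002]
ft_force: [-0.0, 0.2, -2.3]
finger_gap: 0.0612
grasp_force: 77.5
t 23.275 pos [0.4462 0.2842 0.096 ] yaw 106.27 q [-0.59  0.51 -0.08  1.95  0.06  0.68  1.15]
turn [ 0.25  0.12 91.57] shift cm [  8.84 -34.38   7.26]
```

```bash
python3 -m jog '0 0 10 1 -4 0 0.2;0 0 20 2 -8 0 0.2;0 0 30 3 -12 0 0.2;0 0 40 4 -16 0 0.2;0 0 50 5 -20 0 0.2;0 0 60 6 -24 0 0.2;0 0 70 7 -28 0 0.2;0 0 80 8 -32 0 0.2;0 0 90 8.8 -34.4 0 0.2;0 0 91.6 8.8 -34.4 3 0.2;0 0 91.6 8.8 -34.4 6 0.2;0 0 91.6 8.8 -34.4 7.2 0.2' 70; python3 go.py .4579 -.0704 .0165 14.7
```

```text
time_s: 24.78
position: [0.4554, -0.0715, 0.02]
tcp_rot: [0.611, 0.792, -0.001, -0.001]
ft_force: [0.6, -0.3, -1.4]
finger_gap: 0.0613
grasp_force: 77.5
t 24.775 pos [ 0.4554 -0.0715  0.02  ] yaw 14.69 q [-0.16  0.59  0.27  2.15 -0.35  0.44  0.64]
turn [-0.17 -0.05 -0.01] shift cm [0.04 0.27 0.35]
```

```bash
python3 -m jog '0 0 0 0 0 0.2 0.2;0 0 0 0 0 0.3 0.2;0 0 0 0 0 0.4 0.2;0 0 0 0 0 0.4 0.2'; python3 go.py .4609 -.0820 .0165 14.7
```

```text
time_s: 25.28
position: [0.4572, -0.0715, 0.018]
tcp_rot: [0.611, 0.792, 0.0, 0.0]
ft_force: [0.1, 0.3, -0.5]
finger_gap: 0.0616
grasp_force: 77.5
t 25.275 pos [ 0.4572 -0.0715  0.018 ] yaw 14.7 q [-0.16  0.6   0.27  2.15 -0.36  0.44  0.65]
turn [ 0.05  0.01 -0.  ] shift cm [-1.1   0.09  0.16]
```

```bash
python3 -m jog '0 0 0 0 0.1 0.15 0.2;0 0 0 -0.3 0.1 0.2 0.2;0 0 0 -0.6 0.1 0.2 0.2;0 0 0 -0.9 0.1 0.2 0.2;0 0 0 -0.9 0.1 0.2 0.2'; python3 -m jog '0 0 0 -0.2 0 0 0.2;0 0 0 -0.3 0 0 0.2;0 0 0 -0.3 0 0 0.2'
```

```text
time_s: 25.9
position: [0.4596, -0.0751, 0.0169]
tcp_rot: [0.609, 0.793, 0.002, -0.003]
ft_force: [-7.6, 15.3, 26.6]
finger_gap: 0.0613
grasp_force: 80.7
time_s: 26.28
position: [0.4606, -0.0775, 0.0169]
tcp_rot: [0.609, 0.793, 0.002, -0.003]
ft_force: [-5.6, 15.4, 26.2]
finger_gap: 0.0613
grasp_force: 80.6
```

```bash
python3 -m jog '0 0 0 0 0 -0.1 0.2;0 0 0 -0.2 0 -0.1 0.2;0 0 0 -0.3 0 -0.1 0.2'; python3 -m jog '0 0 0 -0.2 0 0 0.2;0 0 0 -0.2 0 0 0.2'
```

```text
time_s: 26.65
position: [0.4612, -0.0816, 0.017]
tcp_rot: [0.609, 0.793, 0.001, -0.002]
ft_force: [-3.5, 15.0, 14.6]
finger_gap: 0.0614
grasp_force: 79.3
time_s: 26.9
position: [0.4612, -0.0816, 0.017]
tcp_rot: [0.609, 0.793, 0.002, -0.004]
ft_force: [-5.6, 19.9, 16.5]
finger_gap: 0.0614
grasp_force: 79.5
```

```bash
python3 -m jog '0 0 0 0 0 0 0.9;0 0 0 0 0 0 0.9;0 0 0 0.2 0 0 0.9;0 0 0 0.2 0 -4 1;0 0 0 0.2 0 -7 1'; python3 go.py .638 .2037 -.008 95.2
```

```text
time_s: 27.52
position: [0.4616, -0.0864, 0.0875]
tcp_rot: [0.611, 0.791, -0.0, 0.0]
ft_force: [1.0, -1.2, -0.1]
finger_gap: 0.085
grasp_force: 0.0
t 27.525 pos [ 0.4616 -0.0864  0.0875] yaw 14.63 q [-0.2   0.47  0.36  2.12 -0.28  0.6   0.61]
turn [-3.000e-02  2.000e-02 -8.057e+01] shift cm [23.62 24.4   9.53]
```

```bash
python3 -m jog '0 0 -10 3 3 0 1;0 0 -20 6 6 0 1;0 0 -30 10 10 0 1;0 0 -40 14 14 0 1;0 0 -50 17 17 0 1;0 0 -60 20 20 0 1;0 0 -70 23.6 24.4 0 1;0 0 -80.6 23.6 24.4 1 1;0 0 -80.6 23.6 24.4 5 1;0 0 -80.6 23.6 24.4 7 1;0 0 -80.6 23.6 24.4 7 1'; python3 go.py .638 .2037 -.008 95.2
```

```text
time_s: 28.9
position: [0.6364, 0.2034, 0.0149]
tcp_rot: [-0.046, 0.999, -0.001, -0.002]
ft_force: [-0.1, 0.3, 0.7]
finger_gap: 0.0854
grasp_force: 0.0
t 28.9 pos [0.6364 0.2034 0.0149] yaw 95.25 q [-0.37  0.82 -0.01  1.59  0.01  0.74  1.28]
turn [-0.08 -0.2   0.05] shift cm [-0.17  0.02  2.29]
```

```bash
python3 -m jog '0 0 0 0 0 1.5 1;0 0 0 0 0 2.2 1;0 0 0 0 0 2.3 1'; python3 -m jog '0 0 0 0 0 0 0.2;0 0 0 0 0 0 0.2;0 0 0 0 0 0 0.2;0 0 0 0 0 0 0.2' 70; python3 -m jog '0 0 0 0 0 -3 0.2;0 0 0 0 0 -8 0.2;0 0 0 0 0 -11 0.2;0 0 0 0 0 -11 0.2' 70;  python3 go.py .4579 -.0704 .038 14.7
```

```text
time_s: 29.28
position: [0.6376, 0.2043, -0.0066]
tcp_rot: [-0.046, 0.999, -0.0, -0.0]
ft_force: [0.2, -0.1, -0.3]
finger_gap: 0.0855
grasp_force: 0.0
time_s: 29.78
position: [0.6384, 0.2045, -0.005]
tcp_rot: [-0.046, 0.999, 0.0, 0.001]
ft_force: [-1.1, -0.2, 6.5]
finger_gap: 0.0608
grasp_force: 74.6
time_s: 30.28
position: [0.6398, 0.2049, 0.1065]
tcp_rot: [-0.046, 0.999, 0.001, 0.003]
ft_force: [0.1, 0.3, -2.1]
finger_gap: 0.0597
grasp_force: 83.8
t 30.275 pos [0.6398 0.2049 0.1065] yaw 95.28 q [-0.37  0.69 -0.01  1.56  0.01  0.88  1.28]
turn [ 0.28  0.2  80.58] shift cm [ 20.68 -25.75   6.71]
```

```bash
python3 -m jog '0 0 9 2.3 -2.9 0 0.2;0 0 18 4.6 -5.7 0 0.2;0 0 27 6.9 -8.6 0 0.2;0 0 36 9.2 -11.4 0 0.2;0 0 45 11.5 -14.3 0 0.2;0 0 54 13.8 -17.2 0 0.2;0 0 63 16.1 -20 0 0.2;0 0 72 18.4 -22.9 0 0.2;0 0 80.6 20.7 -25.7 1 0.2;0 0 80.6 20.7 -25.7 4 0.2;0 0 80.6 20.7 -25.7 6 0.2;0 0 80.6 20.7 -25.7 6.2 0.2' 80; python3 -m jog '0 0 0 0 0 0.1 0.2;0 0 0 0 0 0.2 0.2;0 0 0 0 0 0.3 0.2'; python3 go.py .4611 -.0818 .034 14.7
```

```text
time_s: 31.78
position: [0.4538, -0.0701, 0.0402]
tcp_rot: [0.611, 0.792, -0.001, -0.002]
ft_force: [-2.0, 3.5, 6.6]
finger_gap: 0.0598
grasp_force: 89.4
time_s: 32.15
position: [0.454, -0.0698, 0.0388]
tcp_rot: [0.611, 0.792, -0.0, -0.001]
ft_force: [-4.0, 5.2, 7.6]
finger_gap: 0.0599
grasp_force: 89.4
t 32.15 pos [ 0.454  -0.0698  0.0388] yaw 14.7 q [-0.18  0.55  0.28  2.15 -0.32  0.48  0.61]
turn [-0.12 -0.1   0.  ] shift cm [-1.34  0.38  0.47]
```

```bash
python3 -m jog '0 0 0 0 0.1 -0.5 0.2;0 0 0 0 0.4 -0.5 0.2;0 0 0 0 0.4 -0.5 0.2;0 0 0 0 0.4 -0.3 0.2;0 0 0 0 0.4 -0.2 0.2' 100; python3 go.py .4611 -.0818 .034 14.7
```

```text
time_s: 32.78
position: [0.4594, -0.0692, 0.0406]
tcp_rot: [0.611, 0.792, 0.0, -0.0]
ft_force: [-2.7, 2.5, 6.1]
finger_gap: 0.0589
grasp_force: 107.2
t 32.775 pos [ 0.4594 -0.0692  0.0406] yaw 14.72 q [-0.18  0.55  0.29  2.14 -0.32  0.49  0.61]
turn [ 0.01 -0.03  0.02] shift cm [-1.26 -0.16  0.65]
```

```bash
python3 -m jog '0 0 0 0 -0.15 0 0.2;0 0 0 0 -0.15 0.1 0.2;0 0 0 0 -0.15 0.1 0.9;0 0 0 0 -0.15 0.1 0.9;0 0 0 0 -0.15 0.1 0.9' 70
python3 - <<'E'
from h import *
o=np.zeros((600,800,3),np.uint8)
p=eyes.read_camera("scene");o[:600,:500]=cv2.resize(p["img"][195:315,275:375,::-1],(500,600),interpolation=2)
p=eyes.read_camera("top");o[:360,500:]=cv2.resize(p["img"][165:285,340:440,::-1],(300,360),interpolation=2)
cv2.imwrite("pics/g5.png",o)
E
python3 go.py .4611 -.0818 .028 14.7
```

```text
time_s: 33.4
position: [0.4578, -0.0703, 0.0395]
tcp_rot: [0.611, 0.792, -0.0, 0.0]
ft_force: [-0.0, -0.1, 0.4]
finger_gap: 0.0812
grasp_force: 0.0
t 33.5 pos [ 0.4578 -0.0702  0.0395] yaw 14.68 q [-0.18  0.55  0.29  2.15 -0.32  0.49  0.61]
turn [-0.    0.01 -0.02] shift cm [-1.21  0.03  1.15]
```

View pics/g5.png

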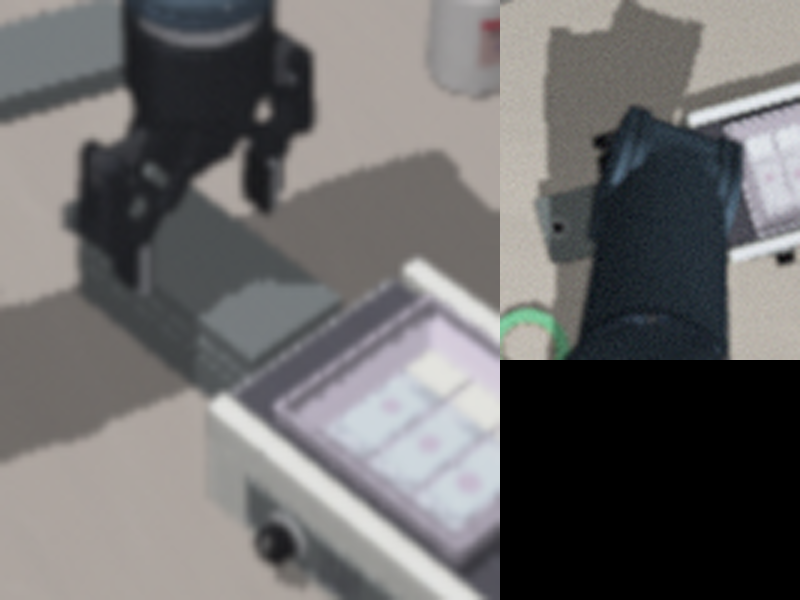

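```bash
python3 -m jog '0 0 0 0 0.03 0.8 0.9;0 0 0 0 0.03 1.2 0.9;0 0 0 0 0.03 1.2 0.9;0 0 0 0 0.03 1.2 0.2;0 0 0 0 0.03 1.2 0.2;0 0 0 0 0.03 1.2 0.2;0 0 0 0 0.03 1.2 0.2' 60; python3 -m jog '0 0 0 -0.3 0 0 0.2;0 0 0 -0.6 0 0 0.2;0 0 0 -0.9 0 0 0.2;0 0 0 -0.9 0 0 0.2'
```

```text
time_s: 34.38
position: [0.4583, -0.07, 0.0282]
tcp_rot: [0.611, 0.792, 0.0, 0.0]
ft_force: [-0.9, -0.1, 5.9]
finger_gap: 0.0622
grasp_force: 65.1
time_s: 34.88
position: [0.4607, -0.0773, 0.0281]
tcp_rot: [0.61, 0.792, 0.001, -0.0]
ft_force: [-0.6, 4.5, 7.4]
finger_gap: 0.0621
grasp_force: 65.2
```

```bash
python3 -m jog '0 0 0 -0.3 0 0 0.2;0 0 0 -0.5 0 0 0.2;0 0 0 -0.5 0 0 0.2'; python3 -m jog '0 0 0 -0.2 0 0 0.2;0 0 0 -0.2 0 0 0.2'
```

```text
time_s: 35.25
position: [0.4614, -0.0799, 0.0281]
tcp_rot: [0.61, 0.792, 0.001, -0.002]
ft_force: [-3.5, 10.0, 10.5]
finger_gap: 0.0623
grasp_force: 65.6
time_s: 35.5
position: [0.4613, -0.0799, 0.0281]
tcp_rot: [0.61, 0.793, 0.002, -0.003]
ft_force: [-4.5, 16.8, 14.3]
finger_gap: 0.0623
grasp_force: 66.0
```

```bash
python3 -m jog '0 0 0 0 0 0 0.9;0 0 0 0 0 0 0.9;0 0 0 0.2 0 0 0.9;0 0 0 0.2 0 -5 0.9;0 0 0 0.2 0 -10 0.3;0 0 0 0.2 0 -11 0.3'
python3 - <<'E'
from h import *
p=eyes.read_camera("top"); H=.0598
w=lambda u,z: at_z(p,np.array(u)/4+[389.5,149.5],z)[:2]
W=[w(u,H+.01) for u in((51,211),(107,407),(353,130),(411,320))]
T=[w(u,H+.02) for u in((100,232),(145,375),(262,182),(303,328))]
f=lambda Q:((Q[0]+Q[1]-Q[2]-Q[3])/2)
for n,Q in(("W",W),("T",T)):
    d=f(Q); print(n,"front",((Q[0]+Q[1])/2).round(4),"centre",np.mean(Q,0).round(4),"yaw",np.degrees(np.arctan2(-d[0],d[1])).round(1),"len",np.linalg.norm(d).round(4),"wid",np.linalg.norm(Q[0]-Q[1]).round(4))
a=np.radians(14.7); X=np.array([np.cos(a),np.sin(a)]);Y=np.array([-np.sin(a),np.cos(a)])
c=np.array([.4612,-.0815])
print("tray rel warmer centre x,y",(np.mean(T,0)-np.mean(W,0))@X,(np.mean(T,0)-np.mean(W,0))@Y,"stack x vs warmer, tray",(c-np.mean(W,0))@X,(c-np.mean(T,0))@X)
s=p;o=nets.outline_of("slide_tray",p)[:1];print([d["score"] for d in o])
p=eyes.read_camera("scene")
P=[(d["score"],d["region"].sum(),np.array(d["centre"]).round(1)) for d in nets.outline_of("plate_16",p)];print(P)
E
python3 go.py .527 -.33 .085 14.7
```

```text
time_s: 36.25
position: [0.4635, -0.084, 0.1402]
tcp_rot: [0.611, 0.791, 0.002, 0.002]
ft_force: [-0.4, 0.2, -0.5]
finger_gap: 0.0552
grasp_force: 0.0
W front [ 0.4801 -0.1555] centre [ 0.5091 -0.2681] yaw 14.4 len 0.2326 wid 0.1465
T front [ 0.4826 -0.1852] centre [ 0.4992 -0.2441] yaw 15.8 len 0.1223 wid 0.107
tray rel warmer centre x,y -0.0034314955315930956 0.025764598823440083 stack x vs warmer, tray 0.0010526292389965095 0.004484124770589602
[0.9]
[(0.79, np.int64(1027), array([261.9, 181.8])), (0.67, np.int64(1147), array([317. , 248.2])), (0.58, np.int64(42), array([297.9, 249.2])), (0.56, np.int64(206), array([306.9, 260.6]))]
t 36.45 pos [ 0.4608 -0.0833  0.1366] yaw 14.69 q [-0.24  0.37  0.4   2.09 -0.22  0.72  0.55]
turn [-0.09 -0.03 -0.01] shift cm [-25.54   0.15   5.15]
```

```bash
python3 go.py .5255 -.3384 .051 14.7; python3 -m jog '0 0 0 -6 0 3 0.3;0 0 0 -12 0 3.5 0.3;0 0 0 -18 -0.1 3.5 0.3;0 0 0 -24 -0.1 3.5 0.3;0 0 0 -26.3 -0.1 3.5 0.3;0 0 0 -26.3 -0.1 3.5 0.3;0 0 0 -26.3 -0.1 3.5 0.3' 60; python3 go.py .5255 -.3384 .051 14.7
```

```text
t 36.45 pos [ 0.4608 -0.0833  0.1366] yaw 14.69 q [-0.24  0.37  0.4   2.09 -0.22  0.72  0.55]
turn [-0.09 -0.03 -0.01] shift cm [-26.32  -0.2    8.55]
time_s: 37.33
position: [0.5265, -0.3363, 0.101]
tcp_rot: [0.611, 0.792, 0.0, -0.002]
ft_force: [-0.7, 0.5, 0.2]
finger_gap: 0.0554
grasp_force: 0.0
t 37.325 pos [ 0.5265 -0.3363  0.101 ] yaw 14.74 q [ 0.24  0.66  0.37  1.71 -0.31  0.83  1.  ]
turn [-0.09 -0.16  0.04] shift cm [-0.19 -0.15  5.  ]
```

```bash
python3 -m jog '0 0 0 -0.1 -0.1 2 0.3;0 0 0 -0.1 -0.1 3.5 0.3;0 0 0 -0.1 -0.1 4.5 0.3;0 0 0 -0.1 -0.1 4.9 0.3;0 0 0 -0.1 -0.1 4.9 0.3;0 0 0 -0.1 -0.1 4.9 0.3'; python3 go.py .4793 -.1504 .051 14.7
```

```text
time_s: 38.08
position: [0.527, -0.3397, 0.0541]
tcp_rot: [0.611, 0.792, 0.0, 0.0]
ft_force: [0.4, -0.4, -0.6]
finger_gap: 0.0557
grasp_force: 0.0
t 38.075 pos [ 0.527  -0.3397  0.0541] yaw 14.68 q [ 0.26  0.73  0.34  1.72 -0.34  0.75  1.03]
turn [ 0.04  0.04 -0.02] shift cm [19.52  0.19  0.3 ]
```

```bash
python3 -m jog '0 0 0 0 0 0.3 0.3;0 0 0 0.6 0 0.3 0.3;0 0 0 1.2 0 0.3 0.3;0 0 0 1.8 0 0.3 0.3;0 0 0 2.4 0 0.3 0.3;0 0 0 3 0 0.3 0.3;0 0 0 3.6 0 0.3 0.3;0 0 0 4.2 0 0.3 0.3;0 0 0 4.8 0 0.3 0.3;0 0 0 5.4 0.1 0.3 0.3;0 0 0 6 0.1 0.3 0.3'
python3 - <<'E'
from h import *
for n in("scene","top"):
    p=eyes.read_camera(n); print(n,[(at_z(p,a,.06)[:2].round(4),b) for a,b in tips("slide_tray",p)[:1]])
E
```

```text
time_s: 39.45
position: [0.5125, -0.2808, 0.0507]
tcp_rot: [0.611, 0.792, 0.0, 0.0]
ft_force: [0.2, -2.0, -0.2]
finger_gap: 0.0553
grasp_force: 0.9
scene [(array([ 0.4962, -0.1969]), 0.83)]
top [(array([ 0.4921, -0.2103]), 0.82)]
```

```bash
python3 -m jog '0 0 0 0.6 0 0 0.3;0 0 0 1.2 0 0 0.3;0 0 0 1.8 0 0 0.3;0 0 0 2.4 0 0 0.3;0 0 0 3 0 0 0.3;0 0 0 3.6 0.1 0 0.3;0 0 0 4.2 0.1 0 0.3;0 0 0 4.8 0.1 0 0.3;0 0 0 5.4 0.1 0 0.3;0 0 0 6 0.1 0 0.3'
python3 - <<'E'
from h import *
p=eyes.read_camera("scene"); print([(at_z(p,a,.06)[:2].round(4),b) for a,b in tips("slide_tray",p)[:1]])
E
python3 go.py .4793 -.1504 .051 14.7
```

```text
time_s: 40.9
position: [0.4981, -0.2226, 0.0507]
tcp_rot: [0.611, 0.792, -0.0, 0.0]
ft_force: [1.0, -2.6, 1.0]
finger_gap: 0.0555
grasp_force: 1.1
[(array([ 0.4829, -0.1373]), 0.93)]
t 41.0 pos [ 0.4979 -0.2217  0.0505] yaw 14.73 q [ 0.08  0.63  0.34  1.94 -0.34  0.63  0.9 ]
turn [-0.01 -0.06  0.03] shift cm [ 7.37  0.01 -0.04]
```

```bash
python3 -m jog '0 0 0 0.6 0 0 0.3;0 0 0 1.2 0 0 0.3;0 0 0 1.8 0 0 0.3;0 0 0 2.4 0 0 0.3;0 0 0 3 0 0 0.3;0 0 0 3.6 0 0 0.3;0 0 0 4.2 0 0 0.3;0 0 0 4.8 0 0 0.3;0 0 0 5.4 0 0 0.3;0 0 0 6 0 0 0.3'; python3 -m jog '0 0 0 0.5 0 0 0.3;0 0 0 1 0 0 0.3;0 0 0 1.4 0 0 0.3;0 0 0 1.5 0 0 0.3;0 0 0 1.5 0 0 0.3'
python3 - <<'E'
from h import *
a=np.radians(14.7); X=np.array([np.cos(a),np.sin(a)]);Y=np.array([-np.sin(a),np.cos(a)])
for n in("scene","top"):
    p=eyes.read_camera(n)
    for q,z in(("slide_tray",.056),("deck_mark",.06)): print(n,q,[((at_z(p,a,z)[:2]-[.4802,-.1538])@np.c_[X,Y],b) for a,b in tips(q,p)[:1]])
E
```

```text
time_s: 42.25
position: [0.4827, -0.1643, 0.0505]
tcp_rot: [0.611, 0.792, -0.0, -0.0]
ft_force: [0.7, -1.0, -0.8]
finger_gap: 0.0553
grasp_force: 0.6
time_s: 42.88
position: [0.4791, -0.15, 0.0506]
tcp_rot: [0.611, 0.792, 0.0, -0.0]
ft_force: [0.5, -0.7, -0.1]
finger_gap: 0.0552
grasp_force: 0.0
scene slide_tray [(array([-0.00483533,  0.07893751]), 0.96)]
scene deck_mark [(array([-0.00032086, -0.00038656]), 0.97)]
top slide_tray [(array([0.00136975, 0.0733666 ]), 0.55)]
top deck_mark []
```

```bash
python3 -m jog '0 0 0 -1 0 0 0.3;0 0 0 -2.5 0 0 0.3;0 0 0 -3 0 -3 0.3;0 0 0 -5 0 -8 0.3;0 0 0 -10 0 -13 0.3;0 0 0 -16 0 -15 0.3;0 0 0 -20 0 -15 0.3;0 0 0 -20 0 -15 0.3'
python3 - <<'E'
from h import *
a=np.radians(14.7); X=np.array([np.cos(a),np.sin(a)]);Y=np.array([-np.sin(a),np.cos(a)]); M=np.array([.4802,-.1538])
ps=[eyes.read_camera(n) for n in("scene","top")]
for n,p in zip("st",ps):
    for q,z in(("slide_tray",.056),("deck_mark",.06),("salt_bottle",0),("timer",0)):
        t=tips(q,p)[:1]; print(n,q,[(at_z(p,u,z)[:2].round(4),((at_z(p,u,z)[:2]-M)@np.c_[X,Y]).round(4),b) for u,b in t])
    for d in nets.outline_of("plate_16",p): print(n,"plate",d["score"],d["region"].sum(),np.array(d["centre"]).round())
T=[np.array(nets.outline_of("slide_tray",p)[0]["region"]) for p in ps]
mk=lambda v:np.vstack([box(v[0],v[1],v[2],-.04,.04,-.045,.045,.056,.0565),box(v[0],v[1],v[2],-.0555,.0555,-.0605,.0605,.065,.076)])
for s in([0],[1],[0,1]):
    v,e=fit([ps[i] for i in s],[T[i] for i in s],mk,[.461,-.08,.25]); print("tray fit",s,v.round(4),np.degrees(v[2]).round(1),e,((v[:2]-M)@np.c_[X,Y]).round(4))
s=sensors.observe();print(s["time_s"],s["position"])
E
```

```text
time_s: 44.18
position: [0.5288, -0.35, 0.2014]
tcp_rot: [0.613, 0.79, -0.001, 0.002]
ft_force: [-0.7, 0.1, -0.1]
finger_gap: 0.0554
grasp_force: 0.0
s slide_tray [(array([ 0.4613, -0.0801]), array([0.0004, 0.0761]), 0.6)]
s deck_mark [(array([ 0.4765, -0.1501]), array([-0.0026,  0.0045]), 0.88)]
s salt_bottle [(array([0.7111, 0.05  ]), array([0.2751, 0.1385]), 0.87)]
s timer [(array([0.6292, 0.3614]), array([0.2749, 0.4606]), 0.62)]
s plate 0.92 952 [279. 208.]
s plate 0.83 1034 [258. 184.]
s plate 0.68 161 [306. 261.]
t slide_tray [(array([ 0.4577, -0.0815]), array([-0.0034,  0.0757]), 0.92)]
t deck_mark [(array([ 0.4765, -0.1472]), array([-0.0019,  0.0073]), 0.73)]
t salt_bottle [(array([0.6984, 0.0404]), array([0.2604, 0.1325]), 0.71)]
t timer [(array([0.6259, 0.3649]), array([0.2726, 0.4648]), 0.68)]
t plate 0.92 1070 [301. 236.]
t plate 0.78 185 [360. 239.]
t plate 0.73 1186 [260. 241.]
tray fit [0] [ 0.4626 -0.0771  0.25  ] 14.3 0.6794419972039807 [0.0025 0.0787]
tray fit [1] [ 0.459  -0.0806  0.258 ] 14.8 0.6597334083179038 [-0.0019  0.0762]
tray fit [0, 1] [ 0.4601 -0.0792  0.2594] 14.9 0.7015296381710323 [-0.0005  0.0772]
44.875 [ 0.52986558 -0.34356916  0.20062834]
```

```bash
python3 -c "
from station import robot
print(robot.finish_job())"
```

```text
the job is handed in; nothing more can be done
None
```

I built the stack from the 28, 12 and 16 mm plates, giving a 56 mm top about 4 mm below the deck, which I measured by touch at about 59.9 mm. I pushed each plate against the end of the warmer, then slid the tray across, and the job was handed in at about 45 s; the camera fit put the tray centre about 77 mm out from the warmer and square to it, with the bottle and timer not visibly moved.

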